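# Count to the third gap of the can rack and push the tin in

### The job

Run a fingertip lightly along the top rail of the can rack, starting at the red end panel: touch the rail over the first, the second and then the third gap, no further. Then push the small yellow tin, standing on the counter, into that third gap until it is fully home against the back wires. Only push the tin: keep it upright on the counter, do not pick it up, and leave the other tins, the jar and the mug where they stand.

Things in the scene. Friction and masses are not known exactly. Their poses are not given: they have to be found in the camera images.
- rack: Fixed chrome wire rack of six gaps in a row, turned under 10 degrees. Origin on the counter at mid-width; +x into the gaps, +y along the row. Dividers of 4 mm wire, 50 mm high, from x = -25 mm (open mouth) to the back wires at x = 37 mm (heights 18 and 46 mm). Gaps 50 mm clear, centred at y = 135, 81, 27, -27, -81, -135 mm; no floor, so tins slide on the counter.
- rail: Dark steel rail above and behind the back wires, 336 mm along the rack's y, 24 wide, 6 thick. Origin mid top face: rack x = 55 mm, 90 mm above the counter. Sprung: gives from 1.3 N, sinks up to 12 mm at 0.35 N/mm; over 20 N is too hard. A touch is over a gap if the midpoint of the fingertips is within 20 mm of the gap's middle along y, so shut the fingers. White clips on its front mark the dividers.
- red_end: Red plastic end panel of the rack, 70 mm deep, 10 mm thick, 60 mm high, at one end of the row (rack y = +170 or -170 mm; this changes from start to start). Counting starts with the gap beside it. Origin at the middle of its underside.
- grey_end: Grey plastic end panel of the same size at the other end of the row. Origin at the middle of its underside.
- tin: The tin to push: upright round steel tin with a yellow band and lid, 40 mm in diameter, 60 mm high, about 120 g, loose on the counter in front of the rack. Origin at the middle of its underside, z along its axis. When home, touching the back wires, its origin is at rack x = 15 mm.
- tin_blue: Bystander: tin of the same size with a blue band, standing in the rack's end gap centred at y = 135 mm. Origin at the middle of its underside.
- tin_green: Bystander: tin of the same size with a green band, standing in the rack's gap centred at y = -81 mm. Origin at the middle of its underside.
- jar: Bystander: amber glass jar with a brass lid, 64 mm in diameter, 95 mm high, on the counter to the robot's left. Origin at the middle of its underside.
- mug: Bystander: blue mug, 76 mm in diameter, 85 mm high, on the counter to the robot's right. Origin at the middle of its underside.

How it is judged:
On the way, in this order (a step that is already met when the one before it is completed fails the run):
1. a fingertip touches the rail over the first gap from the red end (contact force between the fingers and rail above 0.3 N and ((y of red_end in the frame of rack above 0 m and y of the grasp point in the frame of rack between 0.113 and 0.157 m) or (y of red_end in the frame of rack below 0 m and y of the grasp point in the frame of rack between -0.157 and -0.113 m))), for 0.1 s.
2. a fingertip touches the rail over the second gap from the red end (contact force between the fingers and rail above 0.3 N and ((y of red_end in the frame of rack above 0 m and y of the grasp point in the frame of rack between 0.059 and 0.103 m) or (y of red_end in the frame of rack below 0 m and y of the grasp point in the frame of rack between -0.103 and -0.059 m))), for 0.1 s.
3. a fingertip touches the rail over the third gap from the red end (contact force between the fingers and rail above 0.3 N and ((y of red_end in the frame of rack above 0 m and y of the grasp point in the frame of rack between 0.005 and 0.049 m) or (y of red_end in the frame of rack below 0 m and y of the grasp point in the frame of rack between -0.049 and -0.005 m))), for 0.1 s.
4. the yellow tin stands home in the third gap (((y of red_end in the frame of rack above 0 m and y of tin in the frame of rack between 0.015 and 0.039 m) or (y of red_end in the frame of rack below 0 m and y of tin in the frame of rack between -0.039 and -0.015 m)) and x of tin in the frame of rack between 0.008 and 0.022 m and angle between tin's own z axis and vertical below 0.15 rad), for 0.2 s.
At the end, for the whole second after the job is handed in: The yellow tin stands upright (within 0.15 rad), at rest on the counter, in the third gap from the red end (its axis within 12 mm of the gap's middle), home within 7 mm of touching the back wires; each bystander is within 20 mm of its start (all of step 4 and linear speed of tin below 0.01 m/s and height (world z) of tin below 0.006 m and distance of each of tin_blue, tin_green, jar, mug from where it was at the start of the episode below 0.02 m).
It fails at once if the rail is touched beyond the third gap (contact force between the fingers and rail above 0.3 N and ((y of red_end in the frame of rack above 0 m and y of the grasp point in the frame of rack below -0.01 m) or (y of red_end in the frame of rack below 0 m and y of the grasp point in the frame of rack above 0.01 m))).
It fails at once if the rail is pressed with more than 20 N (contact force between the fingers and rail above 20 N).
It fails at once if the tin is lifted more than 12 mm (height (world z) of tin above 0.012 m).
It fails at once if the tin is tipped by more than 0.35 rad (angle between tin's own z axis and vertical above 0.35 rad).
It fails at once if a bystander is moved by more than 20 mm (distance of any of tin_blue, tin_green, jar, mug from where it was at the start of the episode above 0.02 m).
It also fails if it takes over 64 s, if anything falls off the work surface, if the arm or the gripper's body presses on something with over 40 N, if the wrist force passes 120 N, or if a joint passes its speed limit or range.

### The arm

A 6-joint arm with a two-finger parallel gripper is mounted at the origin on the work surface. World frame = base frame: x ahead of the robot, y to its left, z up, the work surface at z = 0. Lengths are in m, angles in rad, forces in N, time in s.
With the tool pointing down it reaches from about 0.325 to 0.775 m from the base axis. Payload 5.5 kg.
Tool frame: the origin (TCP) lies at the very end of the fingers, on their centre line; the grasp point (between the pads) lies 19 mm behind it; z points along the fingers, x is the direction in which the jaws open and shut, and the axes are right-handed (so a half turn about z gives the same grasp; the last joint's range is limited). The gripper opens to 88 mm and grips with 3 to 60 N. Pads are 20 mm wide; open, the fingers measure 115 mm over their backs; the gripper's body (75 mm by 178 mm) begins 61 mm behind the grasp point.
Start: joints at [1.248, 0.091, 1.231, -0, 1.82, -0.057], TCP at [0.158, 0.579, 0.223] pointing down, gripper open.
Joint ranges: [-2.87, 2.87], [-0.86, 2.18], [0.17, 2.46], [-1.51, 4.65], [0.06, 2.69], [-2.65, 2.65]. Speed limits (rad/s): [2.57, 2.57, 3.01, 3.14, 3.14, 3.14].

### API

Orientations are given as a unit quaternion [w, x, y, z].
In Python, from plant import arm gives the robot as it stands.
- The arm moves only by the tool send_rows, never from a script. Its argument "steps" is text: rows parted by semicolons, each of 4 numbers parted by spaces: the shift along the tool's x, y, z in mm, then the turn about the tool's z in degrees. A call has 1 to 8 rows; each row shifts and turns the commanded pose from where the row before left it, along the tool's axes as they then stand; what a row does not reach is not made up. A row lasts 1/8 s, in which the tool goes at most 62.5 mm and 10.7 degrees, less where a joint would pass 70% of its speed; a pose out of reach is approached as far as the arm can. A call with a gripper value outside its range is refused whole. "fingers" is the opening, from 0 (shut) to 1 (fully open), set as the call begins (left out, the last holds). The fingers move at their own pace and stop on an object; the grip force is fixed at half the most. Time passes only in rows, so rows that do not move let the fingers close. It gives the time, the measured TCP pose, the force and the opening at its end, in the units of the state.
- arm.sense(): the state, without advancing time (a new reading comes with each control period).
- arm.camera(name): name is "side" or "top" or "wrist"; returns the picture (420x560x3 uint8, blue, green, red); there is no depth.
- arm.calibration(name): a dict with "fovy" (degrees; the focal length in pixels is half the picture's height over the tangent of half this angle, whatever the lens; pixels are square), "cx", "cy" (the principal point, pixels), "D" ([k1, k2, p1, p2, k3] as OpenCV has them; the pictures are not rectified), "R" (3x3) and "t" (3): a world point X has camera coordinates R X + t; the wrist camera has in their place "mount" (4x4, takes a point from camera to tool coordinates, whose origin is the TCP and whose axes are the tool frame's). Camera axes: x right, y down, z forward; pixel columns grow to the right and rows downward; lengths in m; the calibration is good to about 2 mm. A picture is of the moment at which its call begins: read the wrist's pose just before it. calibration takes no time and is no camera call.
- arm.job_done(): hands the job in, once; it reports no verdict.
Trained networks look in the newest picture that a camera, given by its name, has taken for a name from the list of things; names that differ only in an ending like _2 or _b are one class to them, and where a whole thing is asked for, a point or a joint stands for the part that bears it (a point fixed in the world has none). Each returns a list of dicts, best first, with "p" (0 to 1); they miss things now and then, are a little off and sometimes report something else, mostly with a low value. They report only what shows in the picture. A call takes as long as a camera call.
- arm.boxes_of(camera, thing): "bbox" ([left, top, width, height] in pixels, round what is visible of it).
The state is a dict: "t": time; "joint_pos": joint angles; "qvel": joint speeds; "effort": joint torques, N m; "ee_pos": TCP position; "ee_rot": TCP orientation; "ft_force": force on the tool from outside, world axes, zero at the start; "wrist_torque": the same for the moment, N m; "width": finger opening in m.
Only numpy, scipy, OpenCV 4.12 (cv2) and the standard library are available. Lean on these libraries where they do the work, as an engineer would, in place of code of your own. Each camera call takes 0.05 s, during which the arm holds its last target. There are 200 camera calls.

## Working session

There is one attempt and no reset: what is moved stays moved. The work goes in short steps, Python scripts to look and compute and a tool call to move; the robot and the scene stay as the last step left them, time stands still between calls to the robot, and variables do not carry over. Pictures are saved under pics/ and viewed, about 8 in all and at most 12, crops included, and the job is handed in when it is done.

Besides the shell and the picture viewer there is one more tool, called after "Request:" as name(argument=value, ...) on one line, values as JSON. send_rows: Moves the arm, as the interface text tells. Its arguments: {"type":"object","properties":{"steps":{"type":"string"},"fingers":{"type":"number"}},"required":["steps"]}

```bash
ls; mkdir -p pics; python3 - <<'E'
from plant import arm
import cv2,numpy as np
s=arm.sense();print(s['ee_pos'],s['ee_rot'],s['t'],s['width'])
for c in('top','side'):
    im=arm.camera(c);cv2.imwrite(f'pics/{c}0.png',im)
    k=arm.calibration(c);print(c,k)
    for n in('rack','rail','red_end','grey_end','tin','tin_blue','tin_green','jar','mug'):
        print(n,[(np.round(d['bbox']).astype(int).tolist(),round(d['p'],2)) for d in arm.boxes_of(c,n)[:2]])
print(arm.calibration('wrist'))
E
```

```text
pics
[0.15750245 0.57865333 0.22152005] [ 5.37059224e-04  7.94560278e-01  6.07184522e-01 -7.95162886e-04] 0.0 0.08765425975644695
top {'fovy': 53.0886985319391, 'cx': 281.0536419837412, 'cy': 208.99841685279225, 'D': array([-0.10540606,  0.        ,  0.        ,  0.        ,  0.        ]), 'R': array([[-0.01640963, -0.99919471, -0.03661506],
       [-0.99127285,  0.02104827, -0.13013498],
       [ 0.13080086,  0.03416004, -0.99081998]]), 't': array([0.02979463, 0.54550333, 0.86903558])}
rack [([192, 147, 165, 55], 0.9)]
rail [([195, 145, 160, 22], 0.73)]
red_end [([195, 170, 6, 35], 0.72)]
grey_end [([351, 166, 5, 37], 0.6)]
tin [([285, 214, 19, 22], 0.51), ([202, 175, 23, 20], 0.2)]
tin_blue [([195, 143, 154, 23], 0.65), ([203, 173, 22, 21], 0.63)]
tin_green [([303, 168, 22, 22], 0.73)]
jar [([123, 226, 44, 28], 0.89)]
mug [([416, 217, 49, 50], 0.67)]
side {'fovy': 47.41995769031929, 'cx': 277.54617761667146, 'cy': 208.00192540728614, 'D': array([-0.08868176,  0.        ,  0.        ,  0.        ,  0.        ]), 'R': array([[-0.94411042, -0.32962351,  0.00196484],
       [-0.1672505
[... 342 characters left out ...]
 31, 29], 0.59)]
tin [([281, 217, 18, 37], 0.98)]
tin_blue [([198, 254, 24, 19], 0.86)]
tin_green [([243, 203, 20, 30], 0.87)]
jar [([223, 301, 38, 79], 0.8)]
mug [([320, 151, 41, 46], 0.96)]
{'fovy': 67.59614173832841, 'cx': 281.8566482915305, 'cy': 210.25438820774664, 'D': array([-0.07037678,  0.        ,  0.        ,  0.        ,  0.        ]), 'mount': array([[ 9.99999953e-01,  2.67635154e-04,  1.48760390e-04,
        -1.63634228e-03],
       [-2.97134851e-04,  9.65515983e-01,  2.60343617e-01,
        -7.24970278e-02],
       [-7.39534301e-05, -2.60343649e-01,  9.65516017e-01,
        -1.62652128e-01],
       [ 0.00000000e+00,  0.00000000e+00,  0.00000000e+00,
         1.00000000e+00]])}
```

```bash
python3 - <<'E'
import cv2
a=cv2.imread('pics/top0.png')[130:270,110:370];b=cv2.imread('pics/side0.png')[160:310,160:310]
cv2.imwrite('pics/a.png',cv2.resize(a,None,fx=3,fy=3,interpolation=cv2.INTER_CUBIC))
cv2.imwrite('pics/b.png',cv2.resize(b,None,fx=4,fy=4,interpolation=cv2.INTER_CUBIC))
E
```

```text
(no output)
```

View pics/a.png

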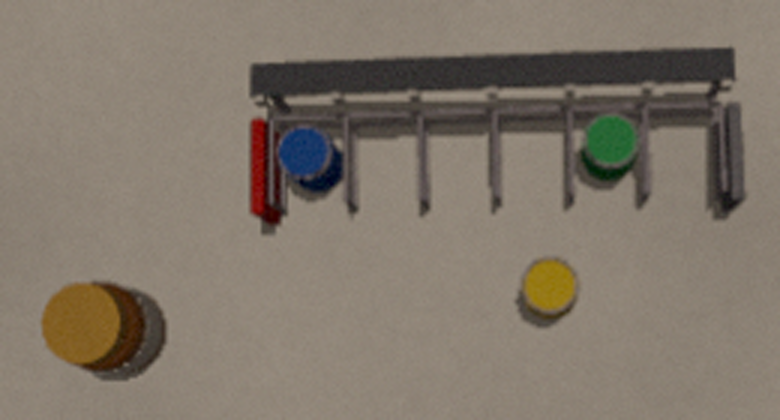

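View pics/b.png

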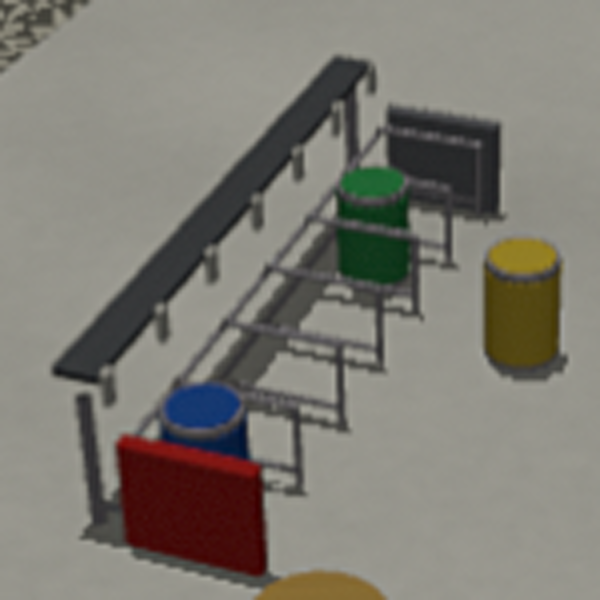

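The red panel is at the left, (260,165) in the top crop, so the gaps are counted from the blue tin's gap. The third gap lies between the dividers at columns 420 and 493. The yellow tin's lid is at (549,286), off to the right of that gap and in front of it.

```bash
cat >h.py <<'E'
from plant import arm
import cv2,numpy as np
from scipy.optimize import least_squares
from scipy.spatial.transform import Rotation as Ro
def KD(c):
    k=arm.calibration(c);f=210/np.tan(np.radians(k['fovy'])/2)
    return k,np.array([[f,0,k['cx']],[0,f,k['cy']],[0,0,1]]),k['D']
def proj(c,P):
    k,K,D=KD(c)
    return cv2.projectPoints(np.float64(P).reshape(-1,1,3),cv2.Rodrigues(k['R'])[0],k['t'],K,D)[0][:,0]
def ray(c,px,z,pose=None):
    k,K,D=KD(c)
    d=cv2.undistortPoints(np.float64(px).reshape(-1,1,2),K,D)[:,0];d=np.c_[d,np.ones(len(d))]
    if pose is None: R=k['R'].T;o=-R@k['t']
    else:
        T=np.eye(4);w,x,y,zz=pose['ee_rot'];T[:3,:3]=Ro.from_quat([x,y,zz,w]).as_matrix();T[:3,3]=pose['ee_pos'];T=T@k['mount'];R=T[:3,:3];o=T[:3,3]
    d=d@R.T;return o+d*((z-o[2])/d[:,2])[:,None]
def rk(q,P):  # rack->world
    P=np.atleast_2d(P);c,s=np.cos(q[2]),np.sin(q[2])
    return np.c_[q[0]+c*P[:,0]-s*P[:,1],q[1]+s*P[:,0]+c*P[:,1],P[:,2]]
def inv(q,W):
    d=np.atleast_2d(W)[:,:2]-q[:2];c,s=np.cos(q[2]),np.sin(q[2]);return np.c_[c*d[:,0]+s*d[:,1],-s*d[:,0]+c*d[:,1]]
E
cat >f.py <<'E'
from h import *
u=lambda p,s,o:(np.float64(p)+.5)/s-.5+o
T=u([[251,65],[252,97],[734,48],[735,79]],3,[110,130])
S=u([[55,370],[97,379],[335,57],[370,65]],4,[160,160])
P=[[.067,.168,.09],[.043,.168,.09],[.067,-.168,.09],[.043,-.168,.09]]
def f(q,m):
    r=[]
    if m&1:r.append(proj('top',rk(q,P))-T)
    if m&2:r.append(proj('side',rk(q,P))-S)
    return np.concatenate(r).ravel()
for m in(1,2,3):
    s=least_squares(f,[.55,0,0],args=(m,));q=s.x;print(m,q.round(4),s.fun.round(1))
    for n,a,b in(('blue',[306,152],[203,409]),('green',[609,141],[374,184]),('yellow',[549,286],[523,258])):
        wt=ray('top',[u(a,3,[110,130])],.06)[0];ws=ray('side',[u(b,4,[160,160])],.06)[0]
        print(n,wt.round(4),ws.round(4),inv(q,wt).round(4),inv(q,ws).round(4))
E
python3 f.py
```

```text
1 [0.5997 0.031  0.0105] [-0.2 -0.3 -0.6  0.2  0.2 -0.5  0.5  0.5]
blue [0.6077 0.1659 0.06  ] [0.607 0.17  0.06 ] [[0.0094 0.1349]] [[0.0087 0.1389]]
green [ 0.6103 -0.0493  0.06  ] [ 0.6098 -0.0484  0.06  ] [[ 0.0098 -0.0804]] [[ 0.0092 -0.0795]]
yellow [ 0.5087 -0.005   0.06  ] [ 0.5089 -0.0027  0.06  ] [[-0.0914 -0.035 ]] [[-0.0912 -0.0328]]
2 [0.5988 0.0339 0.0145] [-0.8  0.2  0.6  0.5 -0.3 -0.3  0.5 -0.9]
blue [0.6077 0.1659 0.06  ] [0.607 0.17  0.06 ] [[0.0108 0.1319]] [[0.0101 0.1359]]
green [ 0.6103 -0.0493  0.06  ] [ 0.6098 -0.0484  0.06  ] [[ 0.0103 -0.0834]] [[ 0.0098 -0.0825]]
yellow [ 0.5087 -0.005   0.06  ] [ 0.5089 -0.0027  0.06  ] [[-0.0907 -0.0376]] [[-0.0905 -0.0354]]
3 [0.5997 0.0317 0.0121] [-0.6 -0.1 -1.   0.4 -0.2 -0.6  0.1  0.4 -0.8 -0.7  0.7 -0.4 -0.1 -0.8
  0.7 -1.4]
blue [0.6077 0.1659 0.06  ] [0.607 0.17  0.06 ] [[0.0096 0.1341]] [[0.009  0.1382]]
green [ 0.6103 -0.0493  0.06  ] [ 0.6098 -0.0484  0.06  ] [[ 0.0097 -0.0811]] [[ 0.0091 -0.0802]]
yellow [ 0.5087 -0.005   0.06  ] [ 0.5089 -0.0027  0.06  ] [[-0.0914 -0.0356]] [[-0.0913 -0.0334]]
```

Request:
send_rows(steps="0 0 0 -8; 0 0 0 -8; -30 35 0 0; -38 45 0 0; -38 45 0 0; -38 45 0 0; -38 45 0 0; -38 45 0 0", fingers=0)

```text
t: 2.0
ee_pos: [0.4218, 0.3611, 0.2229]
ee_rot: [0.0, 0.702, 0.712, 0.0]
ft_force: [0.1, 0.7, 0.4]
width: 0.0111
```

```bash
cat >st.py <<'E'
from h import *
q=[.5997,.0317,.0120]
s=arm.sense();w,x,y,z=s['ee_rot'];R=Ro.from_quat([x,y,z,w]).as_matrix()
print('t',s['t'],'rack xy mm',(inv(q,s['ee_pos'])*1e3).round(1),'z',round(s['ee_pos'][2]*1e3,1),'toolx vs rack y deg',round(np.degrees(np.arctan2(R[1,0],R[0,0])-q[2])-90,2),'tilt z',R[:,2].round(3),'F',np.round(s['ft_force'],2),'w',round(s['width']*1e3,1))
E
python3 st.py
```

```text
t 2.0 rack xy mm [[-173.9  331.5]] z 222.9 toolx vs rack y deg 0.09 tilt z [ 0.001  0.    -1.   ] F [0.09 0.72 0.43] w 11.1
```

Request:
send_rows(steps="-38 45 0 0; -38 45 0 0; -38 45 20 0; -38 45 30 0; -30 36 30 0; 0 0 20 0; 0 0 0 0")

```text
t: 2.88
ee_pos: [0.6351, 0.1855, 0.1218]
ee_rot: [-0.001, 0.702, 0.712, -0.002]
ft_force: [-0.3, 0.1, 0.6]
width: 0.0004
```

```bash
python3 st.py
```

```text
t 2.875 rack xy mm [[ 37.3 153.4]] z 121.8 toolx vs rack y deg 0.07 tilt z [-0.005 -0.001 -1.   ] F [-0.29  0.14  0.6 ] w 0.4
```

Request:
send_rows(steps="-18 18 0 0; 0 0 10 0; 0 0 8 0; 0 0 5 0; 0 0 3 0; 0 0 0 0; 0 0 0 0")

```text
t: 3.75
ee_pos: [0.6548, 0.1678, 0.0986]
ee_rot: [0.0, 0.702, 0.712, 0.0]
ft_force: [-0.2, 0.7, 0.3]
width: 0.0004
```

```bash
python3 - <<'E'
exec(open('st.py').read())
im=arm.camera('side');cv2.imwrite('pics/s1.png',cv2.resize(im[130:310,150:330],None,fx=3.3,fy=3.3,interpolation=cv2.INTER_CUBIC))
E
```

```text
t 3.75 rack xy mm [[ 56.8 135.4]] z 98.6 toolx vs rack y deg 0.08 tilt z [ 0.001  0.    -1.   ] F [-0.21  0.7   0.3 ] w 0.4
```

View pics/s1.png

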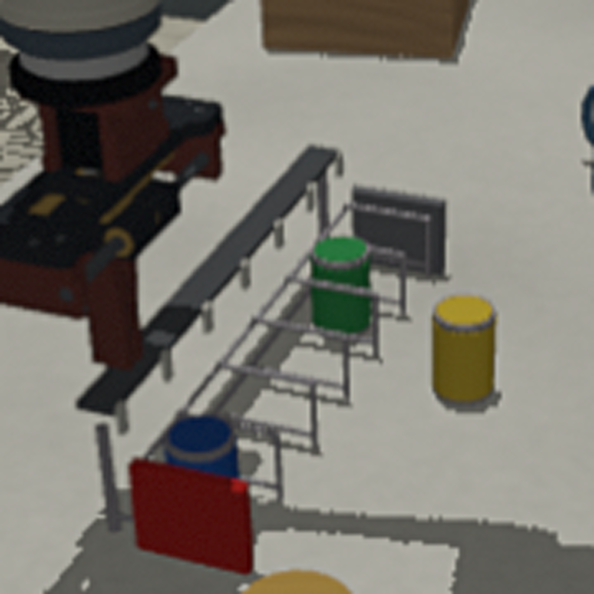

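The fingertips, at (115,360), are just above the rail between the first two clips, at columns 122 and 167. That is over gap 1.

Request:
send_rows(steps="0 0 4 0; 0 0 4 0; 0 0 2 0; 0 0 2 0; 0 0 0 0; 0 0 0 0")

```text
t: 4.55
ee_pos: [0.6548, 0.1676, 0.0866]
ee_rot: [0.0, 0.702, 0.712, 0.0]
ft_force: [0.6, -0.3, 2.4]
width: 0.0006
```

```bash
python3 st.py
```

```text
t 4.55 rack xy mm [[ 56.7 135.2]] z 86.6 toolx vs rack y deg 0.08 tilt z [ 0. -0. -1.] F [ 0.57 -0.32  2.44] w 0.6
```

Request:
send_rows(steps="0 0 1 0; -9 0 0 0; -9 0 0 0; -9 0 0 0; -9 0 0 0; -9 0 0 0; -9 0 0 0; 0 0 0 0")

```text
t: 5.55
ee_pos: [0.6555, 0.1119, 0.0852]
ee_rot: [0.001, 0.703, 0.711, -0.001]
ft_force: [-0.4, -2.5, 3.5]
width: 0.0004
```

Request:
send_rows(steps="0 0 0 0; 0 0 0 0")

```text
t: 5.8
ee_pos: [0.6555, 0.1132, 0.0852]
ee_rot: [0.0, 0.702, 0.712, -0.0]
ft_force: [-0.4, -2.2, 3.3]
width: 0.0007
```

```bash
python3 st.py
```

```text
t 5.8 rack xy mm [[56.7 80.9]] z 85.2 toolx vs rack y deg 0.07 tilt z [-0.    -0.001 -1.   ] F [-0.44 -2.17  3.28] w 0.7
```

Request:
send_rows(steps="-9 0 0 0; -9 0 0 0; -9 0 0 0; -9 0 0 0; -9 0 0 0; -6 0 0 0; 0 0 0 0; 0 0 0 0")

```text
t: 6.8
ee_pos: [0.6562, 0.0616, 0.0852]
ee_rot: [0.001, 0.703, 0.712, -0.001]
ft_force: [-0.0, -2.6, 2.8]
width: 0.0004
```

```bash
python3 - <<'E'
exec(open('st.py').read())
im=arm.camera('side');cv2.imwrite('pics/s2.png',cv2.resize(im[130:310,150:330],None,fx=3.3,fy=3.3,interpolation=cv2.INTER_CUBIC))
E
```

```text
t 6.8 rack xy mm [[56.8 29.2]] z 85.2 toolx vs rack y deg 0.04 tilt z [-0.    -0.002 -1.   ] F [-0.01 -2.62  2.85] w 0.4
```

View pics/s2.png

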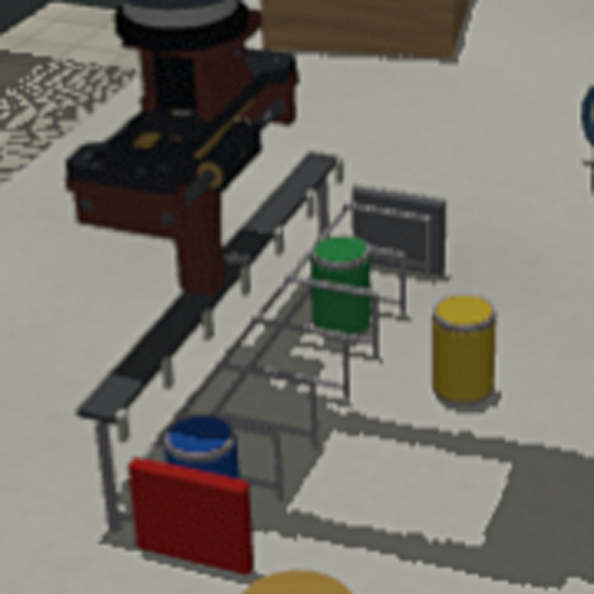

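The fingertip, at (203,290), is in contact between clips 3 and 4, over gap 3. Now I'll lift and go over the tin.

Request:
send_rows(steps="0 0 -20 0; 0 0 -40 0; -10 -20 0 0; -15 -35 0 0; -15 -35 0 0; -15 -35 0 0; -8 -23 0 0; 0 0 0 0")

```text
t: 7.85
ee_pos: [0.5085, -0.0023, 0.1466]
ee_rot: [0.0, 0.702, 0.712, 0.001]
ft_force: [-0.0, -0.2, -0.7]
width: 0.0004
```

```bash
python3 st.py
```

```text
t 7.85 rack xy mm [[-91.6 -32.9]] z 146.6 toolx vs rack y deg 0.06 tilt z [ 0.002  0.    -1.   ] F [-0.04 -0.2  -0.74] w 0.4
```

Request:
send_rows(steps="0 0 0 0; 0 0 0 0; 0 0 0 0; 0 0 0 0; 0 0 0 0; 0 0 0 0", fingers=0.8)

```text
t: 8.6
ee_pos: [0.509, -0.0023, 0.1452]
ee_rot: [-0.0, 0.702, 0.712, -0.0]
ft_force: [-0.3, 0.2, -0.2]
width: 0.0571
```

```bash
python3 - <<'E'
exec(open('st.py').read())
im=arm.camera('wrist');cv2.imwrite('pics/w1.png',im)
print(arm.boxes_of('wrist','tin')[:2])
E
```

```text
t 8.6 rack xy mm [[-91.1 -32.9]] z 145.2 toolx vs rack y deg 0.08 tilt z [-0.  0. -1.] F [-0.31  0.23 -0.19] w 57.1
[{'bbox': [253.2, 180.1, 49.1, 60.4], 'p': 0.87}]
```

View pics/w1.png

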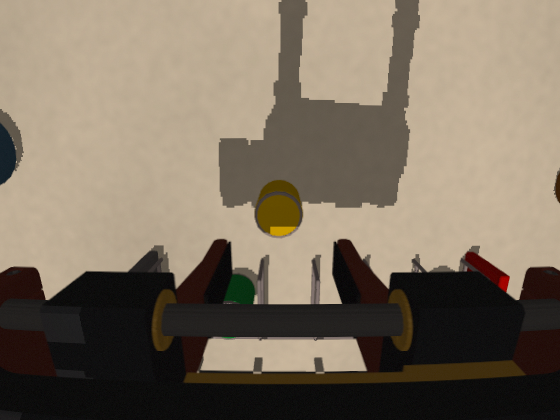

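```bash
python3 - <<'E'
exec(open('st.py').read())
W=ray('wrist',[[279,214.5]],.06,s);print(W,inv(q,W)*1e3)
# gap-3 and neighbouring divider mouth tops
print(inv(q,ray('wrist',[[265,257],[317,257]],.05,s))*1e3)
E
```

```text
t 8.7 rack xy mm [[-91.1 -32.9]] z 145.3 toolx vs rack y deg 0.08 tilt z [-0. -0. -1.] F [0.5  0.85 0.46] w 64.9
[[ 0.50662694 -0.00585351  0.06      ]] [[-93.51699498 -36.43395806]]
[[-51.38241017 -48.99067588]
 [-51.42172094  -2.75021574]]
```

The wrist view puts the tin's lid at (279,214), which is rack (-93,-36) mm. That agrees with the earlier fix to within about 3 mm. Next I'll lower the open fingers astride it.

Request:
send_rows(steps="-2 -1 25 0; 0 0 25 0; 0 0 25 0; 0 0 25 0; 0 0 20 0; 0 0 12 0; 0 0 0 0; 0 0 0 0")

```text
t: 9.7
ee_pos: [0.5086, -0.0044, 0.0143]
ee_rot: [0.001, 0.702, 0.712, 0.0]
ft_force: [-0.6, -0.2, 1.2]
width: 0.07
```

```bash
python3 st.py
```

```text
t 9.7 rack xy mm [[-91.5 -35. ]] z 14.3 toolx vs rack y deg 0.08 tilt z [ 0.001 -0.    -1.   ] F [-0.58 -0.18  1.19] w 70.0
```

Request:
send_rows(steps="6 0 0 0; 9 0 0 0; 9 0 0 0; 9 0 0 0; 9 0 0 0; 9 0 0 0; 9 0 0 0; 6 0 0 0")

```text
t: 10.7
ee_pos: [0.5071, 0.0623, 0.0132]
ee_rot: [-0.0, 0.702, 0.712, -0.0]
ft_force: [-0.1, -0.1, 0.3]
width: 0.0702
```

Request:
send_rows(steps="6 0 0 0; 5 0 0 0; 0 0 0 0; 0 0 0 0")

```text
t: 11.2
ee_pos: [0.5069, 0.0727, 0.0131]
ee_rot: [-0.0, 0.702, 0.712, -0.0]
ft_force: [-0.1, -0.3, 0.9]
width: 0.0707
```

```bash
python3 - <<'E'
exec(open('st.py').read())
for c in('side','top'):
    im=arm.camera(c);cv2.imwrite(f'pics/{c}3.png',im)
    print([(np.round(d['bbox'],1),round(d['p'],2)) for d in arm.boxes_of(c,'tin')[:2]])
a=cv2.imread('pics/side3.png')[150:300,170:330]
cv2.imwrite('pics/s3.png',cv2.resize(a,None,fx=4,fy=4,interpolation=cv2.INTER_CUBIC))
E
```

```text
t 11.2 rack xy mm [[-92.3  42.1]] z 13.1 toolx vs rack y deg 0.08 tilt z [-0.  0. -1.] F [-0.14 -0.28  0.92] w 70.7
[(array([280.6, 239.9,  11.3,  33.7]), 0.54)]
[]
```

View pics/s3.png

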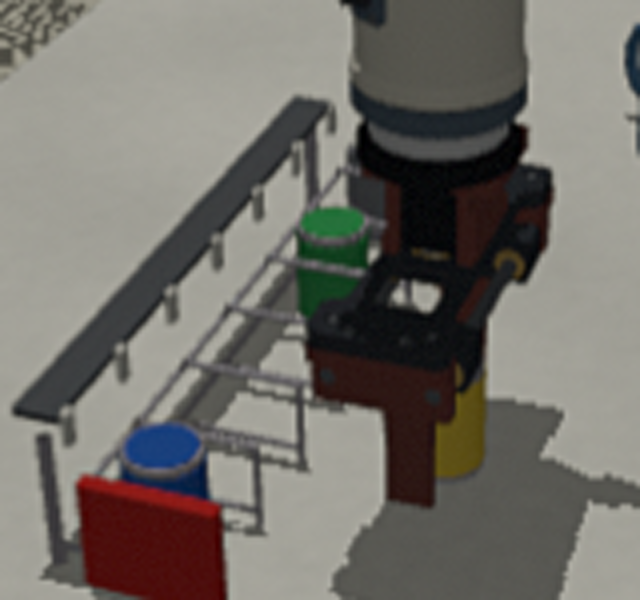

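The tin moved with the fingers and stands behind the near finger, at (460,420). I'll release it, rise and measure again.

Request:
send_rows(steps="-7 0 0 0; 0 0 -10 0; 0 0 -25 0; 0 0 -30 0; 0 -20 -30 0; 0 -25 -25 0; 0 -10 0 0; 0 0 0 0")

```text
t: 12.4
ee_pos: [0.4519, 0.0649, 0.1328]
ee_rot: [0.0, 0.702, 0.712, 0.0]
ft_force: [1.2, -0.2, -0.1]
width: 0.0702
```

```bash
python3 - <<'E'
exec(open('st.py').read())
im=arm.camera('wrist');print([(np.round(d['bbox'],1),round(d['p'],2)) for d in arm.boxes_of('wrist','tin')[:2]]);cv2.imwrite('pics/w2.png',im)
im=arm.camera('side');print([(np.round(d['bbox'],1),round(d['p'],2)) for d in arm.boxes_of('side','tin')[:2]])
m=np.hstack([cv2.imread('pics/w2.png')[120:320,160:460],]);cv2.imwrite('pics/w2c.png',cv2.resize(m,None,fx=2.5,fy=2.5,interpolation=cv2.INTER_CUBIC))
E
```

```text
t 12.4 rack xy mm [[-147.4   34.9]] z 132.8 toolx vs rack y deg 0.08 tilt z [ 0.  0. -1.] F [ 1.2  -0.16 -0.13] w 70.2
[(array([248.4, 234.3,  47.7,  72.9]), 0.72)]
[(array([270.5, 234.3,  18.6,  35.8]), 0.82)]
```

View pics/w2c.png

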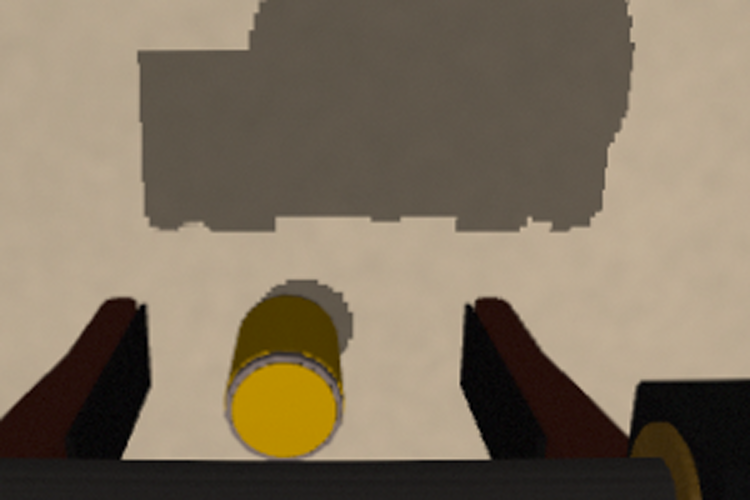

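```bash
python3 - <<'E'
exec(open('st.py').read())
print(inv(q,ray('wrist',[[273.6,283]],.06,s))*1e3, inv(q,ray('side',[[279.8,239.5],[279.8,241.3]],.06))*1e3)
E
```

```text
t 12.6 rack xy mm [[-147.3   34.9]] z 131.9 toolx vs rack y deg 0.08 tilt z [-0.002 -0.    -1.   ] F [-0.08  0.92  0.8 ] w 70.3
[[-94.64659209  27.01342947]] [[-88.42560184  27.530738  ]
 [-90.40053495  33.49307705]]
```

Request:
send_rows(steps="-8 0 0 0; 0 0 25 0; 0 0 25 0; 0 0 25 0; 0 0 25 0; 0 0 19 0; 0 0 0 0; 0 0 0 0", fingers=0.14)

```text
t: 13.6
ee_pos: [0.4528, 0.0568, 0.0152]
ee_rot: [0.0, 0.702, 0.712, 0.0]
ft_force: [0.4, 0.0, -0.5]
width: 0.0124
```

Request:
send_rows(steps="0 0 0 0; 0 0 0 0; 0 0 0 0")

```text
t: 13.98
ee_pos: [0.4525, 0.057, 0.0147]
ee_rot: [0.0, 0.702, 0.712, 0.0]
ft_force: [-0.7, 0.2, 0.2]
width: 0.0121
```

```bash
python3 st.py
```

```text
t 13.975 rack xy mm [[-146.9   27. ]] z 14.7 toolx vs rack y deg 0.08 tilt z [ 0.001  0.    -1.   ] F [-0.67  0.16  0.18] w 12.1
```

Request:
send_rows(steps="0 8 0 0; 0 10 0 0; 0 10 0 0; 0 10 0 0; 0 10 0 0; 0 10 0 0; 0 9 0 0; 0 0 0 0")

```text
t: 14.98
ee_pos: [0.5198, 0.0578, 0.0142]
ee_rot: [0.0, 0.702, 0.712, 0.0]
ft_force: [-0.3, 0.2, 0.5]
width: 0.0122
```

```bash
python3 - <<'E'
exec(open('st.py').read())
ims=[]
for c,r in(('side',(190,310,180,330)),('wrist',(180,420,140,440))):
    im=arm.camera(c);b=arm.boxes_of(c,'tin')[:2];print([(np.round(d['bbox'],1),round(d['p'],2)) for d in b])
    ims.append(cv2.resize(im[r[0]:r[1],r[2]:r[3]],(500,400) if c=='side' else (500,400),interpolation=cv2.INTER_CUBIC))
a=cv2.resize(np.hstack(ims),(800,320));cv2.imwrite('pics/p4.png',a)
E
```

```text
t 14.975 rack xy mm [[-79.6  27. ]] z 14.2 toolx vs rack y deg 0.08 tilt z [ 0. -0. -1.] F [-0.27  0.16  0.51] w 12.2
[(array([252.5, 245.8,  16.3,  18.5]), 0.85)]
[(array([259.2, 265.6,  46.1, 109.3]), 0.58)]
```

View pics/p4.png

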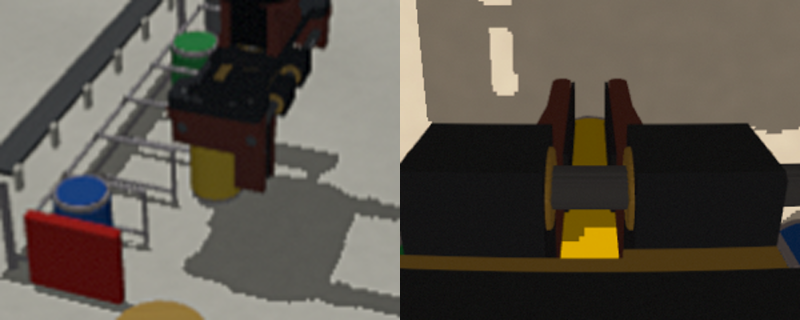

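The tin is upright and centred between the fingers, at the gap's mouth. I'll go on pushing.

Request:
send_rows(steps="0 8 0 0; 0 8 0 0; 0 8 0 0; 0 8 0 0; 0 8 0 0; 0 8 0 0; 0 6 0 0; 0 0 0 0")

```text
t: 16.18
ee_pos: [0.5736, 0.0585, 0.0142]
ee_rot: [0.0, 0.702, 0.712, 0.0]
ft_force: [0.4, -0.1, -0.3]
width: 0.0125
```

```bash
python3 st.py
```

```text
t 16.175 rack xy mm [[-25.7  27.1]] z 14.2 toolx vs rack y deg 0.08 tilt z [ 0. -0. -1.] F [ 0.36 -0.13 -0.28] w 12.5
```

Request:
send_rows(steps="0 3 0 0; 0 3 0 0; 0 2 0 0; 0 0 0 0")

```text
t: 16.68
ee_pos: [0.5813, 0.0587, 0.0143]
ee_rot: [0.0, 0.702, 0.712, 0.0]
ft_force: [-0.5, -0.5, -0.1]
width: 0.012
```

Request:
send_rows(steps="0 2 0 0; 0 1 0 0; 0 0 0 0")

```text
t: 17.05
ee_pos: [0.5843, 0.0587, 0.0143]
ee_rot: [0.0, 0.702, 0.712, 0.0]
ft_force: [-0.0, 0.2, -0.0]
width: 0.0124
```

Request:
send_rows(steps="0 1 0 0; 0 0 0 0")

```text
t: 17.3
ee_pos: [0.5851, 0.0587, 0.0143]
ee_rot: [-0.0, 0.702, 0.712, -0.0]
ft_force: [-1.7, -0.4, 1.1]
width: 0.0122
```

```bash
python3 st.py
```

```text
t 17.3 rack xy mm [[-14.3  27.2]] z 14.3 toolx vs rack y deg 0.09 tilt z [-0. -0. -1.] F [-1.71 -0.38  1.06] w 12.2
```

Contact at the expected place; I'll push 1 mm at a time to confirm the force rises.

Request:
send_rows(steps="0 1 0 0; 0 0 0 0")

```text
t: 17.55
ee_pos: [0.5853, 0.0587, 0.0142]
ee_rot: [-0.001, 0.702, 0.712, -0.001]
ft_force: [-5.6, 0.4, 2.4]
width: 0.0123
```

Request:
send_rows(steps="0 1 0 0; 0 0 0 0")

```text
t: 17.8
ee_pos: [0.5854, 0.0588, 0.0142]
ee_rot: [-0.002, 0.702, 0.712, -0.002]
ft_force: [-9.9, 0.1, 6.2]
width: 0.0124
```

Stalled against the back wires, so the tin is home. I'll back off straight, lift clear and look.

Request:
send_rows(steps="0 -4 0 0; 0 -10 0 0; 0 -25 0 0; 0 -30 -10 0; 0 -30 -30 0; 0 -20 -40 0; 0 0 -30 0; 0 0 0 0")

```text
t: 18.8
ee_pos: [0.4694, 0.0572, 0.1273]
ee_rot: [0.002, 0.702, 0.712, 0.002]
ft_force: [-0.6, 0.2, 0.2]
width: 0.0123
```

```bash
python3 - <<'E'
exec(open('st.py').read())
ims=[]
for c,r in(('side',(160,310,160,310)),('top',(130,270,110,370))):
    im=arm.camera(c)
    for n in('tin','tin_blue','tin_green','jar','mug'):print(c,n,[(np.round(d['bbox'],1).tolist(),round(d['p'],2)) for d in arm.boxes_of(c,n)[:1]])
    ims.append(cv2.resize(im[r[0]:r[1],r[2]:r[3]],None,fx=3,fy=3,interpolation=cv2.INTER_CUBIC))
h=ims[1].shape[0];a=np.hstack([ims[0][:h,:330],ims[1]]) ;a=a[:, :1110];cv2.imwrite('pics/f.png',cv2.resize(a,(800,int(h*800/a.shape[1])))); print(a.shape)
E
```

```text
t 18.8 rack xy mm [[-130.    27.1]] z 127.3 toolx vs rack y deg 0.09 tilt z [ 0.007  0.    -1.   ] F [-0.57  0.21  0.21] w 12.3
side tin []
side tin_blue [([254.6, 185.4, 30.8, 29.1], 0.73)]
side tin_green [([242.8, 199.9, 19.7, 33.9], 0.74)]
side jar [([218.2, 302.7, 42.5, 74.5], 0.78)]
side mug [([321.8, 154.4, 37.2, 42.9], 0.97)]
top tin [([253.1, 166.4, 19.1, 22.0], 0.55)]
top tin_blue [([204.6, 175.4, 21.8, 15.1], 0.93)]
top tin_green [([252.2, 165.3, 22.3, 21.3], 0.69)]
top jar [([124.0, 223.9, 43.1, 29.9], 0.69)]
top mug [([416.7, 217.3, 50.7, 47.0], 0.56)]
(420, 1110, 3)
```

View pics/f.png

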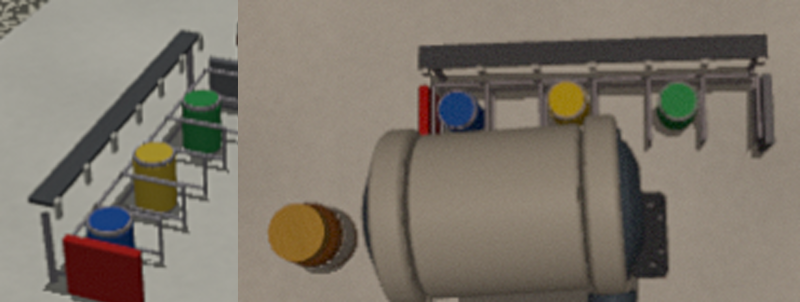

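The yellow tin is upright in the third gap, with its lid at (566,102). The blue and green tins and the jar are where they were.

```bash
python3 - <<'E'
exec(open('st.py').read())
print(inv(q,ray('top',[[261.6,177.0]],.06))*1e3)
arm.job_done()
E
```

```text
t 19.4 rack xy mm [[-131.2   27. ]] z 124.0 toolx vs rack y deg 0.08 tilt z [-0. -0. -1.] F [-1.43  0.65  0.03] w 12.3
[[12.8325809  27.04512557]]
the job is handed in; nothing more can be done
```

The job is done and handed in at about 19 s; no verdict was reported.

- **Rail:** I slid the shut fingertips along the rail at 2.4–3.5 N, stopping over gap 1 (y = 135 mm), gap 2 (81 mm) and gap 3 (29 mm). I lifted off there, without going further.
- **Tin:** I pushed the yellow tin sideways until it was in line with the third gap, then straight in. At the back wires it stalled and the push force rose to about 10 N.
- **Last checks:** the final picture shows the tin upright in the third gap, measured at rack (12.8, 27.0) mm. The target is (15, 27) mm, so it is within tolerance. The blue and green tins, jar and mug appear unmoved.
- **Disagreements:**
    - In the final side picture the detector missed the yellow tin and labelled the grey end panel as the blue tin.
    - In the final top picture it also labelled the yellow tin as the green one. I went by the picture itself in these cases.
    - After the sideways push, the wrist and side views of the tin differed by up to about 6 mm. I used the wrist value.

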